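Hang the slide caddy on the bench cleat rail

TASK

Hang the white slide caddy on the blue rail of the bench stand: tilt it, get its orange angled rear strip over the rail's cleat, then let it down gently until it locks, hanging upright and fully home near the middle of the rail with its bottom tab tucked under the lower bar. Do not push hard on the rail, do not tip the slides out, do not let the caddy fall or swing in by itself, and leave the other things on the bench where they are.

Things in the scene. Friction and masses are not known exactly. Their poses are not given: they have to be found in the camera images.
- caddy: White open slide caddy, 0.35 to 0.55 kg, standing on the bench. Origin: centre of its underside; x to its back, y along its width, z up. Tray 80 (x) x 112 (y) x 40 mm; slide boxes fixed in it, up to 49 mm. Flat back panel, rear face at x = 40 mm, 98 mm high; at its top the orange strip, at its foot an orange tab (z 0 to 5 mm) that sticks out 12 mm behind the rear face, full width.
- caddy_grip (a point): Centre of the caddy's orange handle bar, the place to grip, at (0, 0, 130) mm of the caddy, same axes. Bar 12 mm thick (x), 14 mm high, 106 mm long between two thin cheeks (24 mm wide in x, up to z = 136 mm). Free below to z = 49 mm, and 30 mm free before and behind. Pinch from above, fingers closing along the caddy's x, about 60 N so that it cannot turn.
- caddy_root (a point): Root of the orange strip, at (40, 0, 95) mm of the caddy, same axes: inner corner of rear face and strip underside. From it the strip (112 mm wide, 4 thick, 20 long) runs backwards and down at 45 degrees, tip 14 mm behind and 14 mm below: with the rear face a 45 degree wedge, open downwards, that comes down over the cleat.
- stand: Fixed stand with the blue rail, 300 mm long. Origin on the bench under the rail's middle, in its front plane; y along the rail, z up; the caddy hangs at x < 0, its axes parallel to the stand's. Posts at y = +-165 mm, 182 mm high; feet 12 mm high. The rail is a rigid frame clamped to the posts; its height differs each time and is not measured: find it by touch or sight. Push under 12 N.
- seat_low (a point): Point of the stand (0, 0, 125 mm; same axes) where caddy_root ends up if the rail is at its lowest setting; home height h is 125 to 165 mm. Cleat: upper bar, x 0 to 5 mm, from h - 30 to h - 3.5 mm, free behind, top rounded with 2.5 mm radius about an axis at x = 2.5 mm, z = h - 6 mm. With the cleat in its wedge the caddy pivots about that axis.
- seat_high (a point): The same point for the highest rail setting (0, 0, 165 mm). Lower bar: x 0 to 10 mm, from h - 87 to h - 75 mm. Hung, the caddy's rear face rests on both bars and its tab lies 3 mm below the lower bar. A level caddy cannot be lowered on: the tab would land on the lower bar. Tilt its bottom away from the rail by 15 to 25 degrees, hook, then swing it in.
- rack: grey open divided rack, 80 x 110 x 50 mm, on the bench; origin at the centre of its underside (bystander)
- dish: clear shallow dish, 90 mm across, 16 mm high; origin at the centre of its underside (bystander)
- oil: small amber oil bottle, 34 mm across, 75 mm tall; origin at the centre of its underside (bystander)
- slidebox: flat blue slide box, 90 x 120 x 34 mm; origin at the centre of its underside (bystander)
- beaker: clear plastic beaker, 70 mm across, 85 mm tall; origin at the centre of its underside (bystander)
- jar: white jar with red cap, 60 mm across, 70 mm tall; origin at the centre of its underside (bystander)

How it is judged (in metres and radians):
On the way, in this order (a step that is already met when the one before it is completed fails the run):
1. the caddy is lifted off the bench (height (world z) of caddy above 0.03 m), for 0.2 s.
2. tilted by at least 6 degrees, the caddy's strip is hooked over the cleat, in touch with the rail (angle between caddy's own z axis and vertical above 0.1 rad and x of caddy_root in the frame of stand between -0.008 and 0.012 m and z of caddy_root in the frame of stand below 0.175 m and contact force between caddy and stand above 0.3 N), for 0.1 s.
At the end, for the whole second after the job is handed in: The caddy hangs from the stand's rail, at rest: strip root within 4 mm of the rail's front plane, within 30 mm of the rail's middle, 121 to 169 mm above the bench; upright within 0.04 rad, parallel to the rail within 0.05 rad; below 10 mm/s and 0.05 rad/s; borne by the stand (x of caddy_root in the frame of stand between -0.004 and 0.004 m and y of caddy_root in the frame of stand between -0.03 and 0.03 m and z of caddy_root in the frame of stand between 0.121 and 0.169 m and angle between caddy's own z axis and vertical below 0.04 rad and angle between the y axis of caddy and the y axis of stand, either way round below 0.05 rad and contact force between caddy and stand above 1 N and linear speed of caddy below 0.01 m/s and angular speed of caddy below 0.05 rad/s); the robot touches nothing.
It fails at once if the caddy presses on the rail or stand with more than 35 N, summed over all contact faces (the wedge makes this some 2.6 times a downward push) (contact force between caddy and stand above 35 N).
It fails at once if the caddy falls or swings in unheld (faster than 0.15 m/s with no finger on it) (linear speed of caddy above 0.15 m/s and contact force between the fingers and caddy below 0.2 N).
It fails at once if the caddy is tipped by more than 0.8 rad, so that the slides fall out (angle between caddy's own z axis and vertical above 0.8 rad).
It fails at once if another thing on the bench is shifted by more than 30 mm (distance of any of rack, dish, oil, slidebox, beaker, jar from where it was at the start of the episode above 0.03 m).
It also fails if it takes over 58 s, if anything falls off the work surface, if the arm or the gripper's body presses on something with over 40 N, if the wrist force passes 120 N, or if a joint passes its speed limit or range.

ROBOT

A 6-joint arm with a two-finger parallel gripper is mounted at the origin on the work surface. World frame = base frame: x ahead of the robot, y to its left, z up, the work surface at z = 0. Lengths are in m, angles in degrees, forces in N, time in s.
With the tool pointing down it reaches from about 0.35 to 0.875 m from the base axis. Payload 4.2 kg.
Tool frame: the origin (TCP) lies on the centre line of the jaws, within the pads' length; the fingertips stand tip_reach ahead of it and the grasp point (between the pads) is the TCP (tip_reach is the distance from the TCP to the fingertips, in m); z points along the fingers, y is the line along which they close (so a half turn about z gives the same grasp; the last joint's range is limited). The gripper opens to 87 mm and grips with 3 to 60 N. Pads are 19 mm wide; open, the fingers measure 117 mm over their backs; the gripper's body (75 mm by 190 mm) begins 51 mm behind the grasp point.
Start: joints at [87.697, 22.042, 0.453, 0, -68.411, -14.817], TCP at [0.184, 0.597, 0.242] pointing down, gripper open.
Joint ranges: [-179.83, 179.83], [-69.29, 118.12], [-61.27, 80.66], [-181.25, 117.63], [-171.15, -9.14], [-177.46, 177.46]. Speed limits (degrees/s): [159.86, 159.86, 180, 180, 180, 180].

INTERFACE

Orientations are given as a 3x3 rotation matrix whose columns are the frame's x, y, z axes.
In Python, from station import sense, capture, finish_job, tip_reach gives the robot as it stands.
- The arm moves only by the tool arm_command, never from a script. Its argument "deltas" is a list of rows, each a list of 7 numbers: the turn, a rotation vector about the tool's x, y, z in rad, then the shift along the tool's x, y, z in cm, then the closure, from -1 (fully open) to 1 (shut), so that 0 is half open. In form: [[rx, ry, rz, dx, dy, dz, hand], ...]. A call has 1 to 8 rows; each row is the pose to reach, as a shift and turn from the pose commanded when the call began, along the tool's axes at that moment; what a row does not reach only later rows make up. A row lasts 1/12 s, in which the tool goes at most 41.7 mm and 7.16 degrees, less where a joint would pass 70% of its speed; a pose out of reach is approached as far as the arm can. A call with a gripper value outside its range is refused whole. The fingers move at their own pace and stop on an object; the grip force is fixed at half the most. Time passes only in rows, so rows that repeat a pose let the fingers close. It gives the time, the measured TCP pose, the force, the opening and the grip force at its end, in the units of the state.
- sense(): the state, without advancing time (a new reading comes with each control period).
- capture(name): name is "scene" or "top" or "wrist"; returns a dict with "pixels" (384x512x3 uint8, blue, green, red), "fovy" (degrees; the focal length in pixels is half the picture's height over the tangent of half this angle, whatever the lens; pixels are square), "cx", "cy" (the principal point, pixels), "rvec" (rotation vector, rad) and "tvec" (3), from world to camera coordinates, as OpenCV has them. Camera axes: x right, y down, z forward; pixel columns grow to the right and rows downward; lengths in m; the calibration is good to about 2 mm. A picture is of the moment at which its call begins. There is no depth.
- finish_job(): hands the job in; it is judged then, once.
The state is a dict: "time_s": time; "joints": joint angles; "joint_velocities": joint speeds; "effort": joint torques, N m; "tcp_pos": TCP position; "ee_rot": TCP orientation; "wrist_force": force on the tool from outside, world axes, zero at the start; "moment": the same for the moment, N m; "gripper_width": opening from 0.0 (shut) to 1.0 (fully open); "gripper_force": force on a finger pad.
Only numpy, scipy, OpenCV 4.12 (cv2) and the standard library are available. Lean on these libraries where they do the work, as an engineer would, in place of code of your own. Each camera call takes 0.05 s, during which the arm holds its last target. There are 200 camera calls.

## Working session

There is one attempt and no reset: what is moved stays moved. The work goes in short steps, Python scripts to look and compute and a tool call to move; the robot and the scene stay as the last step left them, time stands still between calls to the robot, and variables do not carry over. Pictures are saved under pics/ and viewed, at most 10 in all, crops included, and the job is handed in when it is done.

Besides the shell and the picture viewer there is one more tool, called by a JSON object that holds its "op" and its "data", one argument or row to a line. arm_command: Moves the arm, as the interface text tells. Its arguments: {"type":"object","properties":{"deltas":{"type":"array"}},"required":["deltas"]}

```bash
mkdir -p pics; ls
python3 - <<'E'
from station import sense, capture, tip_reach
import cv2,numpy as np
print(tip_reach); s=sense()
for k,v in s.items(): print(k,np.round(v,3).tolist())
for n in ("scene","top"):
    c=capture(n); cv2.imwrite(f"pics/{n}0.png",c["pixels"]); print(n,{k:np.round(v,4).tolist() for k,v in c.items() if k!="pixels"})
a=[cv2.imread(f"pics/{n}0.png") for n in ("scene","top")]
E
```

```text
pics
0.019
time_s 0.0
joints [87.695, 22.091, 0.379, -0.029, -68.412, -14.818]
joint_velocities [0.018, 0.046, 0.025, 0.001, -0.022, 0.138]
effort [-0.0, -39.067, 18.741, 4.22, 0.011, -0.0]
tcp_pos [0.184, 0.597, 0.24]
ee_rot [[0.956, -0.295, -0.001], [-0.295, -0.956, -0.002], [0.0, 0.002, -1.0]]
wrist_force [-0.29, 0.182, 0.041]
moment [-0.005, 0.026, 0.03]
gripper_force 0.0
gripper_width 1.002
scene {'fovy': 53.5023, 'cx': 258.037, 'cy': 190.3919, 'rvec': [1.0893, 2.1534, -1.1892], 'tvec': [0.3111, -0.132, 1.3451]}
top {'fovy': 54.4649, 'cx': 257.2789, 'cy': 189.4081, 'rvec': [2.1646, -2.1143, 0.1236], 'tvec': [0.005, 0.5438, 0.9466]}
```

View pics/scene0.png

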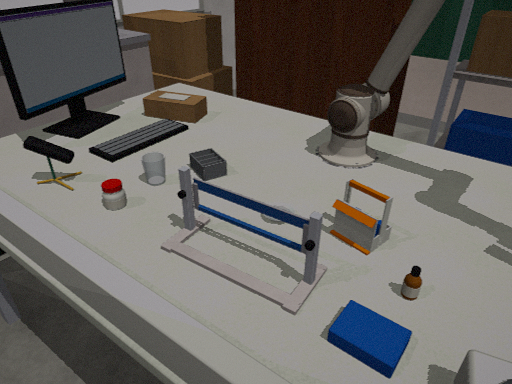

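View pics/top0.png

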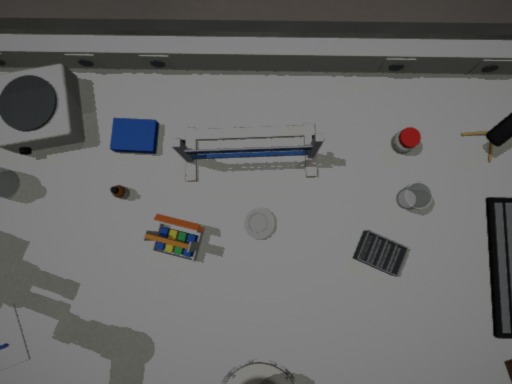

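The scene and top views show the caddy at about (365,215) in scene and (178,237) in top. The stand spans (180,150)-(322,145) in top. I'll enlarge both to read exact points.

Run:
```python
import cv2
t=cv2.imread("pics/top0.png");s=cv2.imread("pics/scene0.png")
def crop(im,x,y,w,h,f): return cv2.resize(im[y:y+h,x:x+w],None,fx=f,fy=f,interpolation=cv2.INTER_CUBIC)
cv2.imwrite("pics/tc.png",crop(t,140,115,200,150,4))
cv2.imwrite("pics/sc.png",crop(s,155,160,240,145,3.3333))
```

```text
(no output)
```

View pics/tc.png

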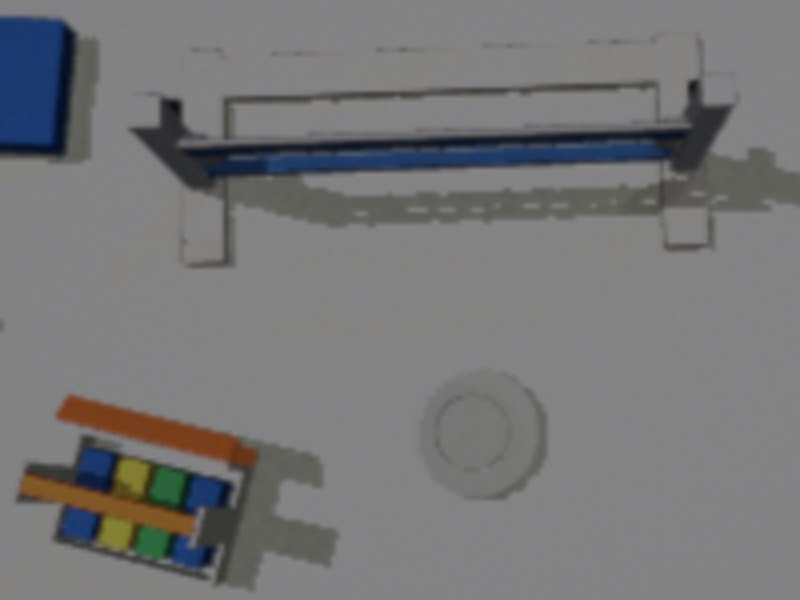

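View pics/sc.png

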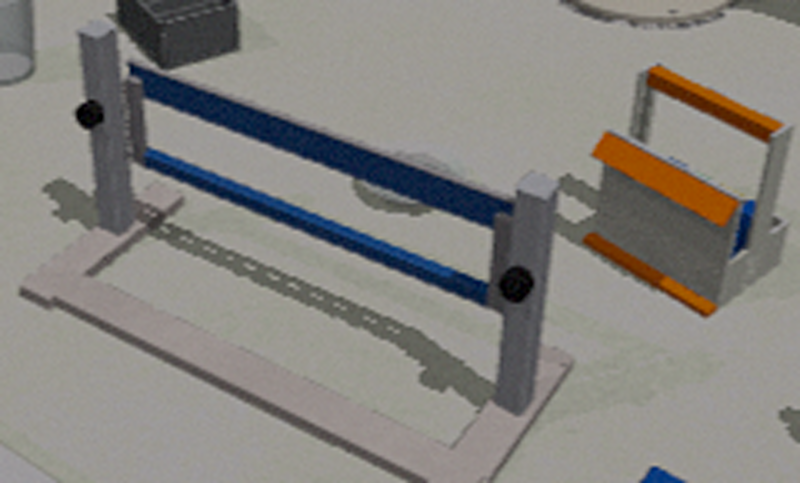

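```bash
cat > h.py <<'E'
import numpy as np,cv2
from scipy.optimize import least_squares
from scipy.spatial.transform import Rotation as R
def proj(c,P):
    f=c["pixels"].shape[0]/2/np.tan(np.radians(c["fovy"]/2))
    X=R.from_rotvec(np.ravel(c["rvec"])).apply(np.atleast_2d(P))+np.ravel(c["tvec"])
    return np.c_[f*X[:,0]/X[:,2]+c["cx"],f*X[:,1]/X[:,2]+c["cy"]]
def full(p,x0,y0,f): return (np.array(p,float)+.5)/f-.5+[x0,y0]
def w(pose,P): # pose x,y,yaw (m,rad), P in mm
    return R.from_euler("z",pose[2]).apply(np.atleast_2d(P)/1000.)+[pose[0],pose[1],0]
E
python3 - <<'E'
from h import *
from station import capture
T,S=capture("top"),capture("scene")
ft=lambda p:full(p,140,115,4)
fs=lambda p:full(p,155,160,3.3333)
ob=[(T,ft((70,395)),(57,56,84)),(T,ft((258,450)),(57,-56,84)),(T,ft((190,535)),(-6,-53,137)),(T,ft((20,499)),(-6,53,137)),
(T,ft((55,540)),(-40,56,40)),
(S,fs((587,236)),(52,-56,5)),(S,fs((712,315)),(52,56,0)),(S,fs((592,156)),(57,-56,84)),(S,fs((727,225)),(57,56,84)),(S,fs((648,82)),(6,-53,123)),(S,fs((776,140)),(6,53,123)),(S,fs((720,305)),(40,56,0))]
def res(q): return np.concatenate([proj(c,w(q,P))[0]-u for c,u,P in ob])
r=least_squares(res,[.4,.2,-.2],loss="soft_l1")
print("caddy",r.x,np.degrees(r.x[2])); print(res(r.x).reshape(-1,2).round(1).tolist())
# stand: (cam,pix,(x,dz),y or None)
L=[(T,(300,142),(2.5,-3.5),None),(T,(600,134),(2.5,-3.5),None),(T,(240,175),(0,-75),None),(T,(640,160),(0,-75),None),
(S,(128,65),(2.5,-3.5),-150),(S,(300,127),(2.5,-3.5),None),(S,(480,190),(2.5,-3.5),None),(S,(160,106),(5,-30),None),(S,(480,219),(5,-30),None),
(S,(148,150),(10,-75),None),(S,(480,281),(10,-75),None),(S,(148,165),(10,-87),None),(S,(480,298),(10,-87),None)]
F=[((205,263),-1),((688,247),1)]
def rs(q):
    x,y,a,h,xf=q[:5];o=[];k=5
    for c,u,(px,dz),yy in L:
        if yy is None: yy=q[k]*1000
        k+=1
        o.append(proj(c,w((x,y,a),(px,yy,h*1000+dz)))[0]-(ft(u) if c is T else fs(u)))
    for u,s in F: o.append(proj(T,w((x,y,a),(xf*1000,-s*165,12)))[0]-ft(u))
    for u,s in [((150,97),-1),((719,78),1)]: o.append((proj(T,w((x,y,a),(20,-s*165,182)))[0]-ft(u))*[.5,0])
    return np.concatenate(o)
q=least_squares(rs,[.6,.05,0,.145,-.1]+[0]*len(L),loss="soft_l1")
print("stand",q.x[:5],np.degrees(q.x[2])); print(rs(q.x).reshape(-1,2).round(1).tolist())
E
```

```text
caddy [ 0.40113871  0.2253143  -0.20684495] -11.85134288017888
[[-1.0, 1.0], [-4.8, -2.5], [0.2, 1.4], [-1.0, -0.1], [-2.3, 2.5], [-0.8, -0.0], [-0.9, 0.1], [-0.1, -1.3], [-0.6, -0.7], [-0.8, 0.3], [-0.5, 1.2], [-0.3, 0.8]]
stand [ 0.62035221  0.03819426  0.06066588  0.15861028 -0.04344961] 3.4758989804852036
[[0.0, 0.2], [-0.0, -0.8], [0.0, 0.5], [0.0, 0.2], [0.5, -2.4], [0.4, -2.6], [0.3, -2.1], [0.3, -1.1], [-0.2, 0.8], [-0.3, 1.1], [-0.4, 1.7], [-0.2, 0.7], [-0.3, 1.2], [-0.1, 0.3], [0.4, -0.4], [-0.6, 0.0], [0.2, 0.0]]
```

Run:
```python
import cv2,numpy as np
for n,cols,r in (("scene",(210,240,270,295),(175,260)),("top",(205,230,260,290),(138,165))):
    im=cv2.imread(f"pics/{n}0.png").astype(int)
    for c in cols:
        m=im[:,c-1:c+2].mean(1)
        print(n,c,[(y,*m[y].astype(int)) for y in range(*r) if n=="top" or m[y,0]-m[y,2]>12])
```

```text
scene 210 [(185, np.int64(66), np.int64(43), np.int64(29)), (186, np.int64(64), np.int64(33), np.int64(14)), (187, np.int64(64), np.int64(35), np.int64(12)), (188, np.int64(64), np.int64(33), np.int64(11)), (189, np.int64(63), np.int64(32), np.int64(9)), (190, np.int64(65), np.int64(33), np.int64(9)), (191, np.int64(64), np.int64(31), np.int64(10)), (192, np.int64(64), np.int64(33), np.int64(8)), (193, np.int64(85), np.int64(65), np.int64(58)), (208, np.int64(132), np.int64(108), np.int64(96)), (209, np.int64(116), np.int64(65), np.int64(28)), (210, np.int64(117), np.int64(66), np.int64(24)), (211, np.int64(91), np.int64(51), np.int64(17)), (212, np.int64(59), np.int64(30), np.int64(9)), (213, np.int64(62), np.int64(31), np.int64(9)), (214, np.int64(80), np.int64(59), np.int64(48))]
scene 240 [(196, np.int64(63), np.int64(39), np.int64(23)), (197, np.int64(63), np.int64(31), np.int64(11)), (198, np.int64(63), np.int64(31), np.int64(8)), (199, np.int64(65), np.int64(33), np.int64(8)), (200, np.int64(63), np.int64(37), np.int64(13)), (201, np.int64(65), np.int64(33), np.int64(11)), (20
[... 7084 characters left out ...]
.int64(103), np.int64(72), np.int64(49)), (152, np.int64(100), np.int64(59), np.int64(33)), (153, np.int64(100), np.int64(58), np.int64(30)), (154, np.int64(100), np.int64(62), np.int64(36)), (155, np.int64(80), np.int64(70), np.int64(66)), (156, np.int64(127), np.int64(126), np.int64(126)), (157, np.int64(132), np.int64(131), np.int64(131)), (158, np.int64(132), np.int64(130), np.int64(131)), (159, np.int64(132), np.int64(131), np.int64(131)), (160, np.int64(132), np.int64(130), np.int64(130)), (161, np.int64(126), np.int64(126), np.int64(126)), (162, np.int64(95), np.int64(101), np.int64(99)), (163, np.int64(90), np.int64(98), np.int64(96)), (164, np.int64(91), np.int64(98), np.int64(97))]
```

Run:
```python
from h import *
from station import capture
T,S=capture("top"),capture("scene")
ft=lambda p:full(p,140,115,4)
L=[]
for c,a,b,l0,l1,l2 in [(210,184.8,193,207.9,211,214.2),(240,195.7,203.8,220,223.2,226.2),(270,206.8,215.8,231.9,235.5,238.7)]:
    for r,e in [(a,(5,-6)),(b,(5,-30)),(l0,(0,-75)),(l1,(10,-75)),(l2,(10,-87))]: L.append((S,(c,r),e))
L+=[(S,(295,216.2),(5,-6)),(S,(295,225.3),(5,-30))]
for c,a,b in [(205,149.6,158),(230,148.6,157),(260,147.6,156),(290,146.6,155)]: L+=[(T,(c,a),(2.5,-3.5)),(T,(c,b),(0,-75))]
n=len(L)
def rs(q):
    x,y,a,h,xf=q[:5];o=[]
    for k,(c,u,(px,dz)) in enumerate(L): o.append(proj(c,w((x,y,a),(px,q[5+k]*1000,h*1000+dz)))[0]-u)
    for u,s in [((205,263),-1),((688,247),1)]: o.append(proj(T,w((x,y,a),(xf*1000,-s*165,12)))[0]-ft(u))
    for u,s in [((150,97),-1),((719,78),1)]: o.append((proj(T,w((x,y,a),(20,-s*165,182)))[0]-ft(u))*[.5,0])
    return np.concatenate(o)
q=least_squares(rs,[.6,.05,0,.145,-.1]+[0]*n)
J=np.linalg.pinv(q.jac.T@q.jac)
print("stand",q.x[:5].round(4),np.degrees(q.x[2])); e=rs(q.x).reshape(-1,2);print(e[:,1].round(1).tolist(),e[-4:].round(1).tolist())
print(np.sqrt(np.diag(J))[:5])
ob=[(T,ft((70,395)),(57,56,84)),(T,ft((240,438)),(57,-56,84)),(T,ft((190,535)),(-6,-53,137)),(T,ft((20,499)),(-6,53,137))]
fs=lambda p:full(p,155,160,3.3333)
ob+=[(S,fs((587,236)),(52,-56,5)),(S,fs((712,315)),(52,56,0)),(S,fs((592,156)),(57,-56,84)),(S,fs((727,225)),(57,56,84)),(S,fs((648,82)),(6,-53,123)),(S,fs((776,140)),(6,53,123))]
def res(q): return np.concatenate([proj(c,w(q,P))[0]-u for c,u,P in ob])
r=least_squares(res,[.4,.2,-.2])
print("caddy",r.x.round(4),np.degrees(r.x[2])); print(res(r.x).reshape(-1,2).round(1).tolist())
```

```text
stand [ 0.6221  0.0382  0.055   0.1589 -0.0452] 3.151507484499364
[-0.2, 0.3, -0.4, -0.4, 0.4, -0.1, 0.8, -0.4, -0.4, 0.7, -0.2, 0.3, -0.3, -0.5, 0.6, -0.5, 0.3, 0.2, -0.3, 0.3, -0.2, 0.3, -0.2, 0.2, -0.2, 0.0, -0.0, 0.0, 0.0] [[-0.1, 0.0], [0.3, -0.0], [-0.6, 0.0], [0.2, 0.0]]
[0.0007484  0.00166033 0.00643124 0.00085637 0.00208663]
caddy [ 0.4018  0.2255 -0.1967] -11.26909424831796
[[-1.3, 0.9], [-0.6, -0.0], [0.2, 0.9], [-1.0, -0.2], [-0.9, 0.3], [-0.6, 0.3], [-0.1, -0.9], [-0.2, -0.5], [-1.0, 0.5], [-0.4, 1.3]]
```

```bash
cat >> h.py <<'E'
CAD=(0.4018,0.2255,np.radians(-11.3)); ST=(0.6221,0.0382,np.radians(3.15)); H=0.159
def toolR(yaw,tilt):
    C=R.from_euler("z",yaw)*R.from_euler("y",tilt)   # caddy orientation
    return C*R.from_matrix(np.array([[0,-1,0],[-1,0,0],[0,0,-1.]]))
def row(pos,yaw,tilt=0):
    from station import sense
    s=sense(); M=R.from_matrix(s["ee_rot"])
    d=M.inv().apply(np.array(pos)-s["tcp_pos"])*100
    rv=(M.inv()*toolR(yaw,tilt)).as_rotvec()
    print("t %.2f"%s["time_s"],"tcp",np.round(s["tcp_pos"],4).tolist(),"F",np.round(s["wrist_force"],2).tolist(),"row",np.r_[rv.round(4),d.round(2)].tolist())
E
python3 -c "
from h import *
row((CAD[0],CAD[1],.22),CAD[2])"
```

```text
t 0.30 tcp [0.1839, 0.5971, 0.2412] F [0.25, 0.15, -0.64] row [0.0006, -0.0007, 1.4692, 31.76, 29.1, 2.14]
```

{"op": "arm_command", "data": {
  "deltas": [
    [0,0,1.469,31.8,29.1,2.1,0],
    [0,0,1.469,31.8,29.1,2.1,0],
    [0,0,1.469,31.8,29.1,2.1,0],
    [0,0,1.469,31.8,29.1,2.1,0],
    [0,0,1.469,31.8,29.1,2.1,0],
    [0,0,1.469,31.8,29.1,2.1,0],
    [0,0,1.469,31.8,29.1,2.1,0],
    [0,0,1.469,31.8,29.1,2.1,0]
  ]
}}

```text
time_s: 0.97
tcp_pos: [0.353, 0.3083, 0.2256]
ee_rot: [[0.263, -0.965, 0.0], [-0.965, -0.263, 0.001], [-0.0, -0.001, -1.0]]
wrist_force: [1.3, -0.3, -0.0]
gripper_width: 0.529
gripper_force: 0.0
```

```bash
python3 -c "
from h import *
row((CAD[0],CAD[1],.22),CAD[2])"
```

```text
t 0.97 tcp [0.353, 0.3083, 0.2256] F [1.33, -0.34, -0.04] row [-0.0005, 0.0006, 0.4637, 9.27, -2.52, 0.55]
```

{"op": "arm_command", "data": {
  "deltas": [
    [0,0,0.46,8.0,-2.2,0.5,0],
    [0,0,0.46,8.0,-2.2,0.5,0],
    [0,0,0.46,8.0,-2.2,0.5,0],
    [0,0,0.46,8.0,-2.2,0.5,0],
    [0,0,0.46,8.0,-2.2,0.5,0],
    [0,0,0.46,8.0,-2.2,0.5,0]
  ]
}}

```text
time_s: 1.47
tcp_pos: [0.3953, 0.2389, 0.2204]
ee_rot: [[-0.185, -0.983, 0.0], [-0.983, 0.185, 0.0], [-0.0, -0.0, -1.0]]
wrist_force: [-0.2, -0.1, -0.7]
gripper_width: 0.496
gripper_force: 0.0
```

Run:
```python
from h import *
from station import capture
row((CAD[0],CAD[1],.22),CAD[2])
row((CAD[0],CAD[1],.13),CAD[2])
W=capture("wrist"); im=W["pixels"].copy()
for P in [(-6,53,137),(6,53,137),(6,-53,137),(-6,-53,137),(57,56,84),(57,-56,84),(-40,56,40),(-40,-56,40)]:
    u=proj(W,w(CAD,P))[0]; print(P,u.round()); cv2.drawMarker(im,tuple(int(v) for v in u),(255,0,255),0,12)
cv2.imwrite("pics/w1.png",im)
```

```text
t 1.47 tcp [0.3953, 0.2389, 0.2204] F [-0.2, -0.12, -0.72] row [-0.0002, 0.0003, 0.0112, 1.2, -0.89, 0.04]
t 1.47 tcp [0.3953, 0.2389, 0.2204] F [-0.2, -0.12, -0.72] row [-0.0002, 0.0003, 0.0112, 1.2, -0.88, 9.04]
(-6, 53, 137) [253. 255.]
(6, 53, 137) [239. 255.]
(6, -53, 137) [238. 128.]
(-6, -53, 137) [254. 128.]
(57, 56, 84) [192. 232.]
(57, -56, 84) [185. 119.]
(-40, 56, 40) [283. 217.]
(-40, -56, 40) [287. 118.]
```

View pics/w1.png

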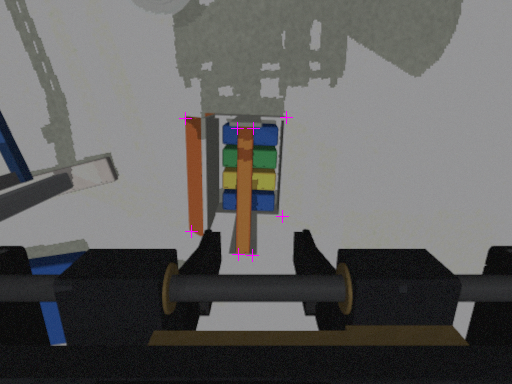

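The wrist view shows the predicted markers on the caddy within about 2 px. The bar runs from (245,128) to (243,254), so the yaw is nearer -12 degrees. Next I go down and grip.

```bash
sed -i 's/^CAD=(0.4018,0.2255,np.radians(-11.3))/CAD=(0.4025,0.2253,np.radians(-12.))/' h.py; python3 -c "
from h import *
row((CAD[0],CAD[1],.13),CAD[2])"
```

```text
t 1.52 tcp [0.3952, 0.2392, 0.2204] F [-0.01, 0.18, 0.22] row [-0.0002, 0.0002, 0.024, 1.23, -0.98, 9.04]
```

{"op": "arm_command", "data": {
  "deltas": [
    [0,0,0.024,1.2,-1.0,0,0],
    [0,0,0.024,1.2,-1.0,3,0],
    [0,0,0.024,1.2,-1.0,6,0],
    [0,0,0.024,1.2,-1.0,8,0],
    [0,0,0.024,1.2,-1.0,9,0],
    [0,0,0.024,1.2,-1.0,9,0],
    [0,0,0.024,1.2,-1.0,9,0]
  ]
}}

```text
time_s: 2.1
tcp_pos: [0.4027, 0.2259, 0.1302]
ee_rot: [[-0.208, -0.978, -0.0], [-0.978, 0.208, -0.001], [0.001, 0.0, -1.0]]
wrist_force: [0.5, -0.0, 0.6]
gripper_width: 0.5
gripper_force: 0.0
```

```bash
python3 -c "
from h import *
row((CAD[0],CAD[1],.13),CAD[2])"
```

```text
t 2.10 tcp [0.4027, 0.2259, 0.1302] F [0.45, -0.01, 0.62] row [0.0001, -0.0009, 0.0, 0.06, 0.0, 0.02]
```

{"op": "arm_command", "data": {
  "deltas": [
    [0,0,0,0,0,0,0.5],
    [0,0,0,0,0,0,1],
    [0,0,0,0,0,0,1],
    [0,0,0,0,0,0,1],
    [0,0,0,0,0,0,1],
    [0,0,0,0,0,0,1],
    [0,0,0,0,0,0,1],
    [0,0,0,0,0,0,1]
  ]
}}

```text
time_s: 2.77
tcp_pos: [0.4031, 0.2256, 0.1306]
ee_rot: [[-0.21, -0.978, 0.001], [-0.978, 0.21, 0.0], [-0.001, -0.001, -1.0]]
wrist_force: [0.4, -0.4, 1.2]
gripper_width: 0.132
gripper_force: 30.0
```

{"op": "arm_command", "data": {
  "deltas": [
    [0,0,0,0,0,-1,1],
    [0,0,0,0,0,-3,1],
    [0,0,0,0,0,-5,1],
    [0,0,0,0,0,-7,1],
    [0,0,0,0,0,-9,1],
    [0,0,0,0,0,-11,1],
    [0,0,0,0,0,-12,1],
    [0,0,0,0,0,-12,1]
  ]
}}

```text
time_s: 3.43
tcp_pos: [0.403, 0.2257, 0.2516]
ee_rot: [[-0.211, -0.978, 0.001], [-0.978, 0.211, 0.002], [-0.003, -0.001, -1.0]]
wrist_force: [0.5, -0.1, -4.4]
gripper_width: 0.137
gripper_force: 30.0
```

```bash
python3 -c "
from h import *
p=w(ST,(-115,0,250))[0];print(p)
row(p,ST[2],0.0)
row(p,ST[2],np.radians(20))"
```

```text
[0.50727375 0.03188073 0.25      ]
t 3.43 tcp [0.403, 0.2257, 0.2516] F [0.51, -0.12, -4.37] row [-0.0013, 0.0024, -0.2672, 16.75, -14.28, 0.14]
t 3.43 tcp [0.403, 0.2257, 0.2516] F [0.51, -0.12, -4.37] row [-0.3483, 0.049, -0.2641, 16.75, -14.28, 0.14]
```

Weight is about 4.6 N. I move in front of the stand and turn parallel to it, still level, at moderate speed.

{"op": "arm_command", "data": {
  "deltas": [
    [0,0,-0.03,2,-1.7,0,1],
    [0,0,-0.07,5,-4.2,0,1],
    [0,0,-0.12,8,-6.8,0,1],
    [0,0,-0.17,11,-9.4,0,1],
    [0,0,-0.22,14,-11.9,0,1],
    [0,0,-0.25,16,-13.6,0,1],
    [0,0,-0.267,16.8,-14.3,0.1,1],
    [0,0,-0.267,16.8,-14.3,0.1,1]
  ]
}}

```text
time_s: 4.1
tcp_pos: [0.5067, 0.0286, 0.2464]
ee_rot: [[0.051, -0.999, -0.005], [-0.999, -0.051, -0.001], [0.001, 0.006, -1.0]]
wrist_force: [0.3, 0.2, -4.1]
gripper_width: 0.136
gripper_force: 29.9
```

```bash
python3 -c "
from h import *
p=w(ST,(-90,0,250))[0];print(p)
row(p,ST[2],np.radians(20))"
```

```text
[0.53223598 0.03325448 0.25      ]
t 4.10 tcp [0.5067, 0.0286, 0.2464] F [0.26, 0.2, -4.05] row [-0.3435, -0.0004, -0.0042, -0.33, -2.57, -0.37]
```

{"op": "arm_command", "data": {
  "deltas": [
    [-0.04,0,0,-0.1,-0.4,-0.2,1],
    [-0.09,0,0,-0.3,-0.8,-0.3,1],
    [-0.14,0,-0.004,-0.3,-1.3,-0.4,1],
    [-0.19,0,-0.004,-0.3,-1.8,-0.4,1],
    [-0.24,0,-0.004,-0.3,-2.3,-0.4,1],
    [-0.29,0,-0.004,-0.3,-2.6,-0.4,1],
    [-0.343,0,-0.004,-0.3,-2.6,-0.4,1],
    [-0.343,0,-0.004,-0.3,-2.6,-0.4,1]
  ]
}}

```text
time_s: 4.77
tcp_pos: [0.5333, 0.0366, 0.2501]
ee_rot: [[0.058, -0.938, -0.341], [-0.998, -0.055, -0.019], [-0.001, 0.341, -0.94]]
wrist_force: [2.2, -0.4, -5.3]
gripper_width: 0.135
gripper_force: 30.0
```

Run:
```python
from h import *
from station import capture,sense
th=np.radians(20)
p=w(ST,(-23.4,0,H*1000+47+35))[0];print(p)
row(p,ST[2],th)
print(sense()["moment"])
s=sense();M=R.from_matrix(s["ee_rot"]); C=M*R.from_matrix(np.array([[0,-1,0],[-1,0,0],[0,0,-1.]])).inv()
O=s["tcp_pos"]-C.apply([0,0,.130])
out=[]
for n,(x,y,wd,h) in (("top",(170,110,160,120)),("scene",(170,110,200,150))):
    c=capture(n); im=c["pixels"].copy()
    u0=[]
    for P in [(57,56,84),(57,-56,84),(40,56,0),(40,-56,0),(52,56,0),(52,-56,0),(0,53,137),(0,-53,137),(-40,56,40),(-40,-56,40)]:
        u0.append(proj(c,O+C.apply(np.array(P)/1000.))[0])
    f=600/wd if n=="top" else 4
    f=4
    cr=cv2.resize(im[y:y+h,x:x+wd],None,fx=f,fy=f,interpolation=cv2.INTER_CUBIC)
    for u in u0: cv2.drawMarker(cr,tuple(int(v) for v in ((u-[x,y])+.5)*f-.5),(255,0,255),0,14)
    cv2.imwrite(f"pics/{n}2.png",cr)
```

```text
[0.59873536 0.03691417 0.241     ]
t 4.77 tcp [0.5333, 0.0366, 0.2501] F [2.2, -0.45, -5.31] row [-0.0008, -0.0005, 0.0035, 0.35, -6.45, -1.38]
[ 0.1426865  -1.89303134  0.04133312]
```

View pics/scene2.png

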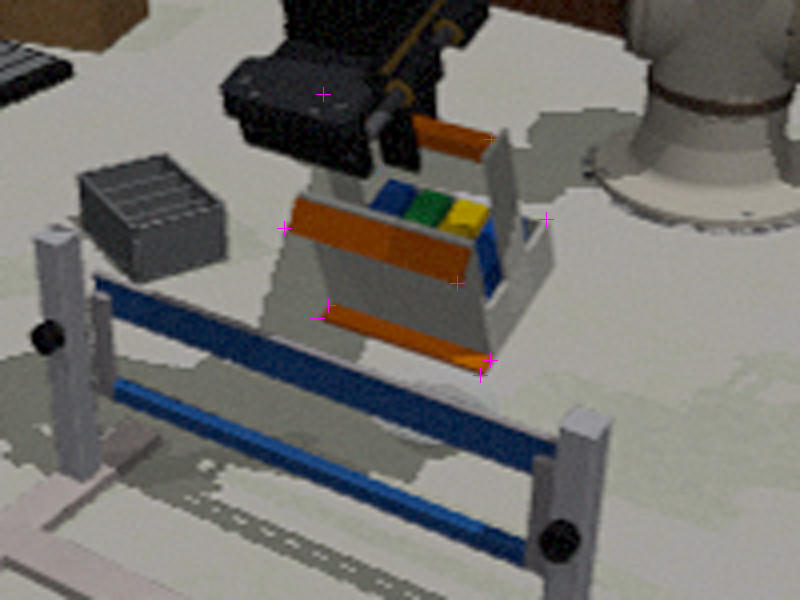

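The scene view shows the caddy held, tilted about 20 degrees. Its strip runs (290,235)-(468,283), within about 2 image px of the prediction. Next I move above the cleat.

{"op": "arm_command", "data": {
  "deltas": [
    [0,0,0,0,-0.6,-0.1,1],
    [0,0,0,0,-1.6,-0.4,1],
    [0,0,0,0.1,-2.8,-0.6,1],
    [0,0,0,0.2,-4.0,-0.8,1],
    [0,0,0,0.3,-5.2,-1.1,1],
    [0,0,0.003,0.3,-6.1,-1.3,1],
    [0,0,0.003,0.3,-6.4,-1.4,1],
    [0,0,0.003,0.3,-6.4,-1.4,1]
  ]
}}

```text
time_s: 5.53
tcp_pos: [0.5984, 0.0365, 0.2447]
ee_rot: [[0.056, -0.94, -0.335], [-0.998, -0.053, -0.019], [0.0, 0.336, -0.942]]
wrist_force: [-0.1, 0.3, -5.0]
gripper_width: 0.132
gripper_force: 29.9
```

Run:
```python
from h import *
from station import capture,sense
th=np.radians(20)
p=w(ST,(-23.4,0,H*1000+47+20))[0];print(p)
row(p,ST[2],th)
s=sense();M=R.from_matrix(s["ee_rot"]); C=M*R.from_matrix(np.array([[0,-1,0],[-1,0,0],[0,0,-1.]])).inv()
O=s["tcp_pos"]-C.apply([0,0,.130])
a=[]
for n,(x,y,wd,h) in (("top",(165,110,160,120)),("scene",(180,120,160,120))):
    c=capture(n); im=c["pixels"].copy()
    cr=cv2.resize(im[y:y+h,x:x+wd],None,fx=5,fy=5,interpolation=cv2.INTER_CUBIC)
    for P in [(57,56,84),(57,-56,84),(52,56,0),(52,-56,0),(0,53,137)]:
        u=proj(c,O+C.apply(np.array(P)/1000.))[0]
        cv2.drawMarker(cr,tuple(int(v) for v in ((u-[x,y])+.5)*5-.5),(255,0,255),0,14)
    a.append(cr)
cv2.imwrite("pics/both3.png",cv2.resize(np.vstack([a[0][:300],a[1][:600]]),None,fx=.66,fy=.66,interpolation=cv2.INTER_AREA))
```

```text
[0.59873536 0.03691417 0.226     ]
t 5.53 tcp [0.5984, 0.0365, 0.2447] F [-0.13, 0.26, -5.02] row [-0.0064, -0.0006, 0.0009, -0.04, -0.66, 1.75]
```

View pics/both3.png

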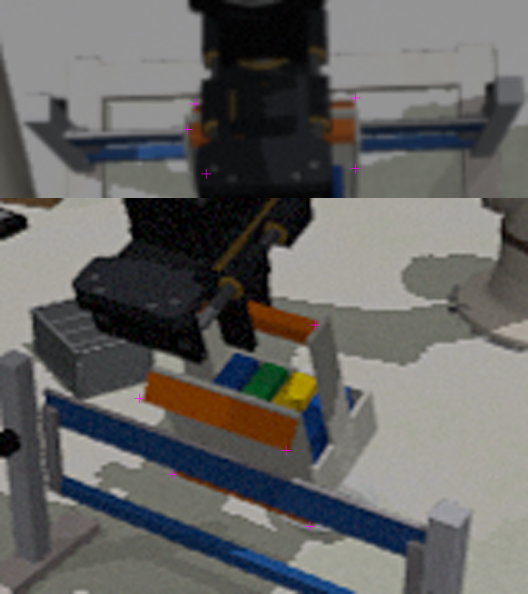

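The strip's tip edge in the top view lies on the predicted line (195,103)-(355,99), just behind the cleat and above it. Next I lower in steps, watching the force.

{"op": "arm_command", "data": {
  "deltas": [
    [0,0,0,0,-0.1,0.3,1],
    [0,0,0,0,-0.2,0.6,1],
    [0,0,0,0,-0.4,1.0,1],
    [0,0,0,0,-0.5,1.4,1],
    [0,0,0,0,-0.7,1.8,1],
    [-0.006,0,0,0,-0.8,2.2,1],
    [-0.006,0,0,0,-0.9,2.4,1],
    [-0.006,0,0,0,-0.9,2.4,1]
  ]
}}

```text
time_s: 6.3
tcp_pos: [0.5983, 0.0363, 0.2183]
ee_rot: [[0.056, -0.938, -0.343], [-0.998, -0.052, -0.02], [0.001, 0.344, -0.939]]
wrist_force: [0.4, -0.7, -4.6]
gripper_width: 0.136
gripper_force: 29.9
```

```bash
python3 -c "
from h import *
p=w(ST,(-23.4,0,H*1000+47))[0]
row(p,ST[2],np.radians(20))"
```

```text
t 6.30 tcp [0.5983, 0.0363, 0.2183] F [0.37, -0.71, -4.58] row [0.0016, -0.0008, 0.0007, -0.06, -0.47, 1.14]
```

{"op": "arm_command", "data": {
  "deltas": [
    [0,0,0,0,-0.05,0.12,1],
    [0,0,0,0,-0.1,0.24,1],
    [0,0,0,0,-0.15,0.36,1],
    [0,0,0,0,-0.19,0.48,1],
    [0,0,0,0,-0.24,0.6,1],
    [0,0,0,0,-0.28,0.7,1],
    [0,0,0,0,-0.28,0.7,1]
  ]
}}

```text
time_s: 6.88
tcp_pos: [0.5986, 0.0363, 0.2115]
ee_rot: [[0.056, -0.938, -0.342], [-0.998, -0.052, -0.019], [0.0, 0.342, -0.94]]
wrist_force: [-0.1, -0.3, -4.7]
gripper_width: 0.135
gripper_force: 29.9
```

```bash
python3 -c "
from h import *
p=w(ST,(-23.4,0,H*1000+47))[0]
row(p,ST[2],np.radians(20))"
```

```text
t 6.88 tcp [0.5986, 0.0363, 0.2115] F [-0.1, -0.33, -4.69] row [0.0004, -0.0007, 0.0009, -0.06, -0.21, 0.52]
```

{"op": "arm_command", "data": {
  "deltas": [
    [0,0,0,0,-0.03,0.1,1],
    [0,0,0,0,-0.07,0.2,1],
    [0,0,0,0,-0.1,0.3,1],
    [0,0,0,0,-0.1,0.3,1],
    [0,0,0,0,-0.1,0.3,1]
  ]
}}

```text
time_s: 7.3
tcp_pos: [0.599, 0.0363, 0.2088]
ee_rot: [[0.056, -0.939, -0.34], [-0.998, -0.053, -0.02], [0.0, 0.341, -0.94]]
wrist_force: [0.8, -0.3, -4.2]
gripper_width: 0.134
gripper_force: 29.9
```

{"op": "arm_command", "data": {
  "deltas": [
    [0,0,0,0,-0.04,0.1,1],
    [0,0,0,0,-0.04,0.1,1],
    [0,0,0,0,-0.04,0.1,1]
  ]
}}

```text
time_s: 7.55
tcp_pos: [0.5991, 0.0363, 0.2078]
ee_rot: [[0.056, -0.939, -0.34], [-0.998, -0.053, -0.02], [0.0, 0.341, -0.94]]
wrist_force: [1.5, -0.2, -3.5]
gripper_width: 0.136
gripper_force: 30.0
```

{"op": "arm_command", "data": {
  "deltas": [
    [0,0,0,0,-0.07,0.0,1],
    [0,0,0,0,-0.11,0.07,1],
    [0,0,0,0,-0.11,0.07,1],
    [0,0,0,0,-0.11,0.07,1]
  ]
}}

```text
time_s: 7.88
tcp_pos: [0.5993, 0.0364, 0.2073]
ee_rot: [[0.056, -0.938, -0.342], [-0.998, -0.053, -0.02], [0.001, 0.342, -0.94]]
wrist_force: [-0.2, 0.8, 2.4]
gripper_width: 0.135
gripper_force: 30.0
```

{"op": "arm_command", "data": {
  "deltas": [
    [0,0,0,0,-0.05,0.05,1],
    [0,0,0,0,-0.09,0.1,1],
    [0,0,0,0,-0.09,0.1,1]
  ]
}}

```text
time_s: 8.13
tcp_pos: [0.5992, 0.0363, 0.2072]
ee_rot: [[0.057, -0.938, -0.343], [-0.998, -0.053, -0.02], [0.001, 0.343, -0.939]]
wrist_force: [-3.8, 1.2, 5.2]
gripper_width: 0.136
gripper_force: 30.0
```

Seated in the wedge: h is about 160 mm and the TCP has stopped moving. The force is higher than I need, so I back off.

{"op": "arm_command", "data": {
  "deltas": [
    [0,0,0,0,0.08,-0.08,1],
    [0,0,0,0,0.09,-0.09,1],
    [0,0,0,0,0.09,-0.09,1]
  ]
}}

```text
time_s: 8.38
tcp_pos: [0.5991, 0.0363, 0.2071]
ee_rot: [[0.056, -0.938, -0.342], [-0.998, -0.053, -0.02], [0.0, 0.342, -0.94]]
wrist_force: [-2.7, 1.7, 3.7]
gripper_width: 0.133
gripper_force: 30.0
```

Run:
```python
from h import *
from station import sense
for d in np.radians([1.25,2.5,3.75,5,6.25,7.5,10,15,20]):
    P=np.array([0,-42.5,41]); print(round(d,4),(P-R.from_rotvec([d,0,0]).apply(P)).round(2)/10)
s=sense();print(s["wrist_force"],s["moment"],np.degrees(np.arcsin(s["ee_rot"][2][1])))
```

```text
0.0218 [0.    0.088 0.094]
0.0436 [0.    0.175 0.189]
0.0654 [0.    0.259 0.287]
0.0873 [0.    0.341 0.386]
0.1091 [0.    0.421 0.487]
0.1309 [0.    0.499 0.59 ]
0.1745 [0.    0.647 0.8  ]
0.2618 [0.    0.916 1.24 ]
0.3491 [0.    1.146 1.701]
[-2.73018839  1.72300075  3.71313315] [ 0.32158982  0.16712231 -0.08131316] 20.022775365439376
```

{"op": "arm_command", "data": {
  "deltas": [
    [0,0,0,0,0.04,-0.1,1],
    [0,0,0,0,0.04,-0.1,1],
    [0,0,0,0,0.04,-0.1,1]
  ]
}}

```text
time_s: 8.63
tcp_pos: [0.5992, 0.0363, 0.2072]
ee_rot: [[0.056, -0.938, -0.342], [-0.998, -0.052, -0.02], [0.0, 0.343, -0.939]]
wrist_force: [-0.8, 1.0, 1.6]
gripper_width: 0.133
gripper_force: 30.0
```

{"op": "arm_command", "data": {
  "deltas": [
    [0,0,0,0,0.04,-0.1,1],
    [0,0,0,0,0.04,-0.1,1],
    [0.022,0,0,0,0.13,0.0,1],
    [0.044,0,0,0,0.21,0.09,1],
    [0.044,0,0,0,0.21,0.09,1]
  ]
}}

```text
time_s: 9.05
tcp_pos: [0.597, 0.0363, 0.2068]
ee_rot: [[0.056, -0.953, -0.299], [-0.998, -0.053, -0.017], [-0.0, 0.299, -0.954]]
wrist_force: [0.3, -0.2, -4.4]
gripper_width: 0.133
gripper_force: 29.9
```

{"op": "arm_command", "data": {
  "deltas": [
    [0.022,0,0,0,0.07,0.14,1],
    [0.044,0,0,0,0.16,0.24,1],
    [0.065,0,0,0,0.24,0.34,1],
    [0.087,0,0,0,0.32,0.44,1],
    [0.087,0,0,0,0.32,0.44,1],
    [0.087,0,0,0,0.32,0.44,1]
  ]
}}

```text
time_s: 9.55
tcp_pos: [0.5927, 0.0361, 0.2039]
ee_rot: [[0.056, -0.975, -0.217], [-0.998, -0.055, -0.012], [0.0, 0.217, -0.976]]
wrist_force: [0.4, 0.4, -2.8]
gripper_width: 0.132
gripper_force: 29.9
```

{"op": "arm_command", "data": {
  "deltas": [
    [0.022,0,0,0,0.09,0.1,1],
    [0.044,0,0,0,0.17,0.2,1],
    [0.065,0,0,0,0.26,0.3,1],
    [0.087,0,0,0,0.34,0.39,1],
    [0.087,0,0,0,0.34,0.39,1],
    [0.087,0,0,0,0.34,0.39,1]
  ]
}}

```text
time_s: 10.05
tcp_pos: [0.5886, 0.0358, 0.201]
ee_rot: [[0.056, -0.99, -0.132], [-0.998, -0.055, -0.008], [0.0, 0.132, -0.991]]
wrist_force: [-0.3, 0.8, -2.1]
gripper_width: 0.129
gripper_force: 29.9
```

{"op": "arm_command", "data": {
  "deltas": [
    [0.022,0,0,0,0.09,0.1,1],
    [0.044,0,0,0,0.17,0.19,1],
    [0.065,0,0,0,0.26,0.29,1],
    [0.065,0,0,0,0.26,0.29,1],
    [0.065,0,0,0,0.26,0.29,1]
  ]
}}

```text
time_s: 10.47
tcp_pos: [0.5857, 0.0356, 0.1985]
ee_rot: [[0.056, -0.996, -0.067], [-0.998, -0.056, -0.004], [0.001, 0.068, -0.998]]
wrist_force: [-1.8, 0.5, -2.7]
gripper_width: 0.133
gripper_force: 29.9
```

{"op": "arm_command", "data": {
  "deltas": [
    [0.017,0,0,0,0.07,0.09,1],
    [0.034,0,0,0,0.14,0.16,1],
    [0.052,0,0,0,0.2,0.25,1],
    [0.052,0,0,0,0.2,0.25,1],
    [0.052,0,0,0,0.2,0.25,1]
  ]
}}

```text
time_s: 10.88
tcp_pos: [0.5833, 0.0355, 0.1963]
ee_rot: [[0.056, -0.998, -0.014], [-0.998, -0.056, -0.001], [0.0, 0.014, -1.0]]
wrist_force: [-1.6, 0.3, -1.7]
gripper_width: 0.133
gripper_force: 29.9
```

{"op": "arm_command", "data": {
  "deltas": [
    [0.007,0,0,0,0.03,0.08,1],
    [0.014,0,0,0,0.05,0.15,1],
    [0.014,0,0,0,0.05,0.2,1],
    [0.014,0,0,0,0.05,0.2,1]
  ]
}}

```text
time_s: 11.22
tcp_pos: [0.5826, 0.0355, 0.1953]
ee_rot: [[0.056, -0.998, 0.0], [-0.998, -0.056, -0.001], [0.001, -0.0, -1.0]]
wrist_force: [-5.2, 1.6, 5.0]
gripper_width: 0.136
gripper_force: 29.9
```

Run:
```python
from h import *
from station import capture,sense
s=sense();print(s["wrist_force"],s["moment"],s["tcp_pos"],s["ee_rot"][2])
c=capture("scene")["pixels"];x,y,wd,h=190,130,150,135
cv2.imwrite("pics/sc4.png",cv2.resize(c[y:y+h,x:x+wd],None,fx=4.4,fy=4.4,interpolation=cv2.INTER_CUBIC))
```

```text
[-5.19687727  1.61669486  4.96020502] [0.4713058  1.23240958 0.01508111] [0.5825722  0.03550364 0.19528959] [ 5.09857684e-04 -1.75253201e-05 -9.99999870e-01]
```

View pics/sc4.png

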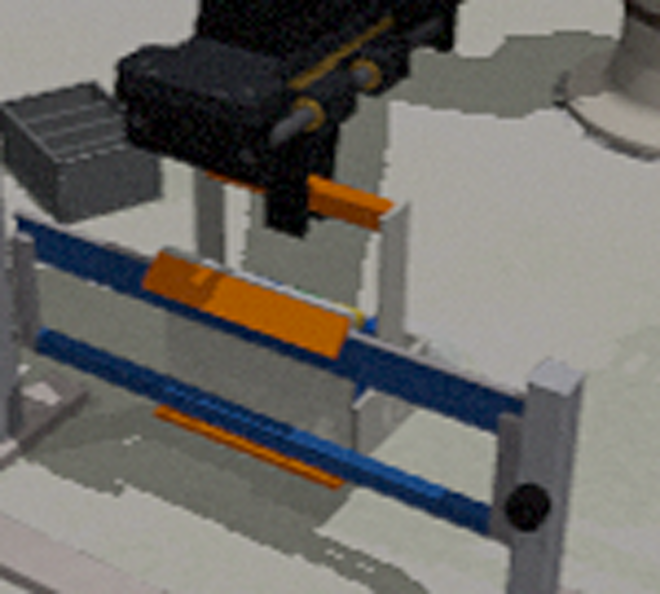

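The strip (145,270)-(350,350) is over the cleat and the tab (155,410)-(340,485) is below the lower bar, so the caddy is home. I relieve the load before opening.

{"op": "arm_command", "data": {
  "deltas": [
    [0,0,0,0,0.04,-0.1,1],
    [0,0,0,0,0.06,-0.16,1],
    [0,0,0,0,0.06,-0.16,1],
    [0,0,0,0,0.06,-0.16,1]
  ]
}}

```text
time_s: 11.6
tcp_pos: [0.5827, 0.0355, 0.1956]
ee_rot: [[0.056, -0.998, 0.0], [-0.998, -0.056, -0.0], [0.0, -0.0, -1.0]]
wrist_force: [-0.8, -0.3, -1.3]
gripper_width: 0.135
gripper_force: 29.9
```

{"op": "arm_command", "data": {
  "deltas": [
    [0,0,0,0,0,0,0.65],
    [0,0,0,0,0,0,0.5],
    [0,0,0,0,0,0,0.3],
    [0,0,0,0,0,0,0.1],
    [0,0,0,0,0,0,0],
    [0,0,0,0,0,0,0]
  ]
}}

```text
time_s: 12.1
tcp_pos: [0.5825, 0.0354, 0.196]
ee_rot: [[0.056, -0.998, 0.0], [-0.998, -0.056, -0.0], [0.0, -0.0, -1.0]]
wrist_force: [0.5, -0.1, -0.5]
gripper_width: 0.449
gripper_force: 0.0
```

{"op": "arm_command", "data": {
  "deltas": [
    [0,0,0,0,0,-1,0],
    [0,0,0,0,0,-3,0],
    [0,0,0,0,0,-5,0],
    [0,0,0,0,0,-7,0],
    [0,0,0,0,0,-9,0],
    [0,0,0,0,0,-10,0],
    [0,0,0,0,0,-10,0]
  ]
}}

```text
time_s: 12.68
tcp_pos: [0.5836, 0.0356, 0.2993]
ee_rot: [[0.056, -0.998, 0.006], [-0.998, -0.056, 0.001], [-0.001, -0.006, -1.0]]
wrist_force: [0.2, -0.5, 0.1]
gripper_width: 0.504
gripper_force: 0.0
```

Run:
```python
from h import *
from station import capture,sense
s=sense();print(s["wrist_force"],s["tcp_pos"],s["gripper_width"])
a=[]
for n,(x,y,wd,h) in (("scene",(190,130,150,135)),("top",(160,110,180,100))):
    c=capture(n)["pixels"]; a.append(cv2.resize(c[y:y+h,x:x+wd],(390,int(390*h/wd)),interpolation=cv2.INTER_CUBIC))
m=max(i.shape[0] for i in a)
cv2.imwrite("pics/f5.png",np.hstack([cv2.copyMakeBorder(i,0,m-i.shape[0],0,0,0) for i in a]))
```

```text
[ 0.23591901 -0.51507954  0.1261636 ] [0.58358202 0.03561534 0.29929071] 0.5037836374749345
```

View pics/f5.png

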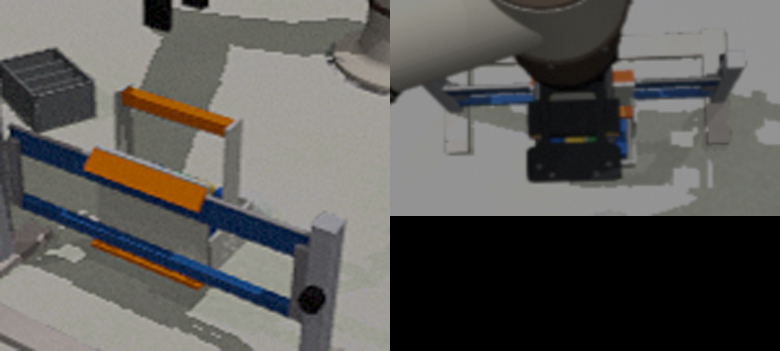

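The caddy hangs on its own: strip at (88,155)-(205,205) over the cleat, tab at (92,242)-(200,285) under the lower bar, and the gripper is clear above it.

```bash
python3 -c "
from station import finish_job
print(finish_job())"
```

```text
the job is handed in; nothing more can be done
None
```

The caddy hangs upright near the middle of the rail with its strip over the cleat and its tab under the lower bar; the gripper is clear and the job was handed in at about 13 s, with no verdict returned.

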